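# Scoop up the sticky spool of solder wire

### The arm

A 6-joint arm with a two-finger parallel gripper is mounted at the origin on the work surface; the furniture and walls round the work are solid. World frame = base frame: x ahead of the robot, y to its left, z up, the work surface at z = 0. Lengths are in m, angles in degrees, forces in N, time in s.
With the tool pointing down it reaches from about 0.35 to 0.875 m from the base axis. Payload 4.2 kg.
Tool frame: the origin (TCP) lies on the centre line of the jaws, within the pads' length; the fingertips stand 25 mm ahead of it and the grasp point (between the pads) lies 6 mm ahead of it; z points along the fingers, y is the line along which they close (so a half turn about z gives the same grasp; the last joint's range is limited). The gripper opens to 87 mm and grips with 3 to 60 N. Pads are 19 mm wide; open, the fingers measure 117 mm over their backs; the gripper's body (75 mm by 190 mm) begins 51 mm behind the grasp point.
Start: joints at [-54.74, 22.042, 0.453, 0, -68.411, -14.817], TCP at [0.218, -0.586, 0.248] pointing down, gripper open.
Joint ranges: [-179.83, 179.83], [-69.29, 118.12], [-61.27, 80.66], [-181.25, 117.63], [-171.15, -9.14], [-177.46, 177.46]. Speed limits (degrees/s): [159.86, 159.86, 180, 180, 180, 180].

### API

Orientations are given as a 3x3 rotation matrix whose columns are the frame's x, y, z axes.
In Python, from station import r gives the robot as it stands.
- The arm moves only by the tool move_arm, never from a script. Its argument "series" is a list of rows, each an object with "grip": the opening, from 0 (shut) to 1 (fully open); "xyz": the shift along the tool's x, y, z in mm, a list of three; "angular": the turn, a rotation vector about the tool's x, y, z in rad, a list of three. A call has 1 to 10 rows; each row is the pose to reach, as a shift and turn from the pose commanded when the call began, along the tool's axes at that moment; what a row does not reach only later rows make up. A row lasts 1/10 s, in which the tool goes at most 50 mm and 8.59 degrees, less where a joint would pass 70% of its speed; a pose out of reach is approached as far as the arm can. A call with a gripper value outside its range is refused whole. The fingers move at their own pace and stop on an object; the grip force is fixed at half the most. Time passes only in rows, so rows that repeat a pose let the fingers close. It gives the time, the measured TCP pose, the force, the opening and the grip force at its end, in the units of the state.
- r.sense(): the state, without advancing time (a new reading comes with each control period).
- r.capture(name): name is "scene" or "top" or "wrist"; returns a dict with "img" (420x560x3 uint8, red, green, blue), "camera_matrix" (3x3 intrinsics, pixels), "rvec" (rotation vector, rad) and "tvec" (3), from world to camera coordinates, as OpenCV has them; the wrist camera has in their place "hand_eye" (4x4, takes a point from camera to tool coordinates, whose origin is the TCP and whose axes are the flange's). Camera axes: x right, y down, z forward; pixel columns grow to the right and rows downward; lengths in m; the calibration is good to about 2 mm. A picture is of the moment at which its call begins: read the wrist's pose just before it. There is no depth.
- r.finish_job(): hands the job in; it is judged then, once.
The state is a dict: "time_s": time; "joints": joint angles; "joint_velocities": joint speeds; "effort": joint torques, N m; "tcp_pos": TCP position; "ee_rot": TCP orientation; "wrist_force": force on the tool from outside, world axes, zero at the start; "moment": the same for the moment, N m; "gripper_width": opening from 0.0 (shut) to 1.0 (fully open); "gripper_force": force on a finger pad.
Only numpy, scipy, OpenCV 4.12 (cv2) and the standard library are available. Lean on these libraries where they do the work, as an engineer would, in place of code of your own. Each camera call takes 0.05 s, during which the arm holds its last target. There are 200 camera calls.

### The job

The small white spool of solder wire standing in front of the yellow fence is sticky with wet resin, so never touch it with the fingers. Take the blue scoop by its upright red handle, keep it flat on the bench and push the spool against the fence until it has slid into the pan, then lift it clear. Set the loaded scoop down flat in the middle of the white tile and let go, with the spool still in the pan.

Things in the scene. Friction and masses are not known exactly. Their poses are not given: they have to be found in the camera images.
- scoop: Loose flat blue metal hand scoop, 0.27 kg. Origin: on its flat underside, below the upright red handle; +x points to its open mouth, z up. Handle: block centred at x = -2 mm, 36 mm along x, 18 mm thick along y, top 80 mm above the underside; grip it across y at 55 to 65 mm height. Its lip slides under things only while the scoop lies flat on the bench, pressed down lightly (about 5 N).
- spool: The sticky part: small white wire spool, loose, 0.15 kg, standing on its flange 60 to 95 mm in front of the fence's face (to its centre). Flanges 54 mm in diameter, 32 mm high over all. Origin: centre of its underside. The larger spool with red wire, behind the fence, is not meant.
- fence: Yellow bar fixed to the bench, 160 mm long along its y, 45 mm high, 20 mm thick. Origin: on the bench under the middle of its near face; that flat upright face (x = 0) looks to -x, and the spool is pushed towards +x. Behind it a low screwed flange reaches to x = 46 mm. Smooth: a part pressed against it slides up onto the lip at 5 to 20 N; draw the loaded pan back a little before lifting.
- tile: White ceramic tile fixed on the bench, 180 mm (x) by 150 mm (y), 10 mm thick. Origin: centre of its underside.
- pan_mid (a point): Middle of the scoop's footprint, on the underside, 45 mm ahead (+x) of the scoop's origin. In the scoop's frame: back wall at x = 20 to 23 mm, 26 mm high; side walls 20 mm high, 116 mm apart outside, 110 inside; floor 3.5 mm thick; front lip sharp at x = 115 mm, rising to 4.5 mm height at x = 105 mm.
Mind the look-alikes: they are no part of the job. What is shaped like the spool but turquoise is not meant. There is more than one size of the fence; the one meant has the size given above.

How it is judged:
By the outcome, as a careful person would: the job done as asked, in the order asked, and still so for the second after the job is handed in, with the robot touching nothing.
It also fails if it takes over 53 s, if anything falls off the work surface, if the arm or the gripper's body presses on something with over 40 N, if the wrist force passes 120 N, or if a joint passes its speed limit or range.

## Working session

There is one attempt and no reset: what is moved stays moved. The work goes in short steps, Python scripts to look and compute and a tool call to move; the robot and the scene stay as the last step left them, time stands still between calls to the robot, and variables do not carry over. Pictures are saved under pics/ and viewed, at most 10 in all, crops included, and the job is handed in when it is done.

Besides the shell and the picture viewer there is one more tool, called after "Request:" in YAML: its name, and indented under it one key for each argument. move_arm: Moves the arm, as the interface text tells. Its arguments: {"type":"object","properties":{"series":{"type":"array"}},"required":["series"]}

```bash
mkdir -p pics; ls; python3 - <<'E'
from station import r
import cv2,pickle
d={}
for n in("scene","top"):
    c=r.capture(n);d[n]=c
    cv2.imwrite(f"pics/{n}0.png",cv2.resize(c["img"][:,:,::-1],(800,600),interpolation=cv2.INTER_CUBIC))
    print(n,c["camera_matrix"],c["rvec"],c["tvec"])
pickle.dump(d,open("c0.pkl","wb"))
s=r.sense();print(s["time_s"],s["tcp_pos"],s["ee_rot"],s["wrist_force"],s["gripper_width"])
E
```

```text
pics
scene [[519.96489852   0.         276.61352145]
 [  0.         519.96489852 216.12227383]
 [  0.           0.           1.        ]] [ 1.23998682 -2.12298575  1.09769944] [0.18472903 0.37706218 0.94756718]
top [[445.77419121   0.         279.33039038]
 [  0.         445.77419121 213.51820317]
 [  0.           0.           1.        ]] [ 2.20415392 -2.13857825  0.08534413] [-0.14278188  0.56136449  0.90423091]
0.1 [ 0.21814515 -0.58517478  0.24658232] [[-9.37064290e-01 -3.49156013e-01 -7.71451592e-04]
 [-3.49156850e-01  9.37062614e-01  1.77495992e-03]
 [ 1.03160517e-04  1.93260916e-03 -9.99998127e-01]] [-0.12188851 -0.66100851  0.14798005] 0.9976997671489806
```

View pics/top0.png

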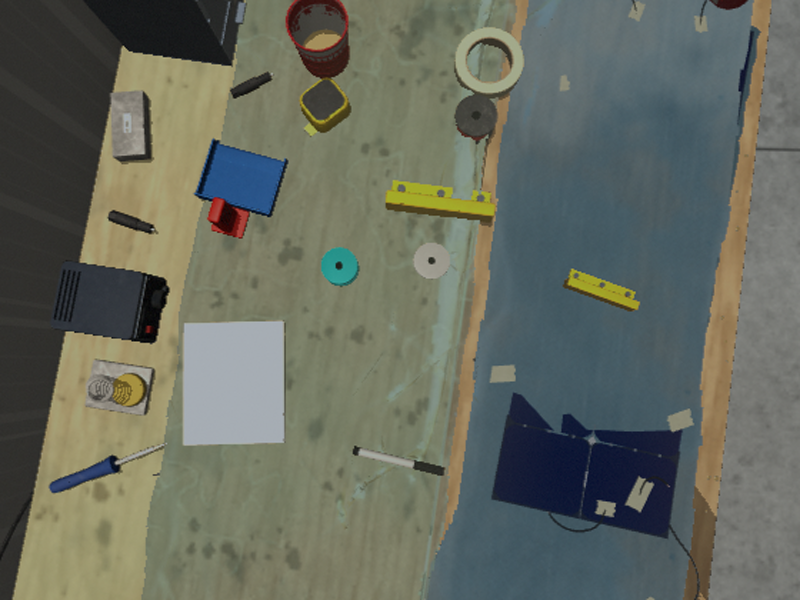

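View pics/scene0.png

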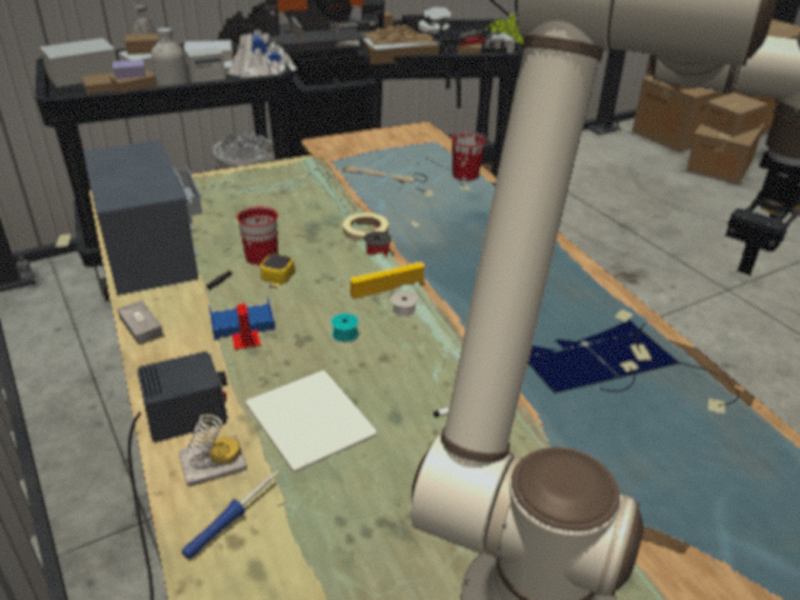

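Top view (800×600 pixels):
- **Spools:** the white one at (432,260) is in front of the large yellow fence and is the one meant. The turquoise one at (340,266) is the decoy, and the grey/red one at (476,116) is behind the fence.
- **Fences:** the large one at (440,198) versus the small one at (602,288). I'll check their lengths numerically.
- **Scoop:** at (242,178), with its red handle at about (225,215).
- **Tile:** at (234,382).

```bash
cat > h.py <<'E'
import numpy as np,cv2
from scipy.spatial.transform import Rotation as R
def w(c,uv,z,s=1.0):
    uv=(np.atleast_2d(uv)+0.5)/s-0.5
    K=c["camera_matrix"];M=cv2.Rodrigues(np.array(c["rvec"],float))[0];t=np.array(c["tvec"]).ravel()
    C=-M.T@t;d=np.c_[uv,np.ones(len(uv))]@np.linalg.inv(K).T@M
    return C+d*((z-C[2])/d[:,2])[:,None]
def px(c,P):
    return cv2.projectPoints(np.array(P,float).reshape(-1,3),np.array(c["rvec"],float),np.array(c["tvec"],float),c["camera_matrix"],None)[0][:,0]
E
python3 - <<'E'
import pickle;from h import *
np.set_printoptions(precision=4,suppress=True)
d=pickle.load(open("c0.pkl","rb"));c=d["top"];s=800/560
M=cv2.Rodrigues(c["rvec"])[0];print("cam",-M.T@np.ravel(c["tvec"]))
hsv=cv2.cvtColor(c["img"],cv2.COLOR_RGB2HSV)
print("tile",w(c,[[184,322],[284,321],[284,443],[184,444]],.01,s)[:,:2])
print("spool",w(c,[[432,260]],.032,s),"turq",w(c,[[340,266]],.032,s))
print("fence top near edge",w(c,[[387,203],[493,215]],.045,s),"bottom",w(c,[[388,207],[494,218]],0.0,s))
print("small",w(c,[[566,286],[637,309]],.02,s))
print("scoop corners",w(c,[[214,141],[287,158],[271,215],[196,194]],.02,s)[:,:2])
print("handle",w(c,[[209,200],[220,200],[222,208],[235,222]],.08,s)[:,:2])
img=c["img"][:,:,::-1]
a=cv2.resize(img[90:175,125:215],(400,378),interpolation=cv2.INTER_CUBIC)
b=cv2.resize(img[115:205,260:355],(400,378),interpolation=cv2.INTER_CUBIC)
cv2.imwrite("pics/crop.png",np.hstack([a,b]))
E
```

```text
cam [ 0.4837 -0.136   0.949 ]
tile [[0.5323 0.1923]
 [0.5382 0.0441]
 [0.3606 0.0358]
 [0.3545 0.1816]]
spool [[ 0.6322 -0.1714  0.032 ]] turq [[ 0.6194 -0.0379  0.032 ]]
fence top near edge [[ 0.7114 -0.1037  0.045 ]
 [ 0.6981 -0.2571  0.045 ]] bottom [[ 0.7166 -0.1039  0.    ]
 [ 0.7043 -0.2647  0.    ]]
small [[ 0.6014 -0.3691  0.02  ]
 [ 0.5706 -0.4727  0.02  ]]
scoop corners [[0.8051 0.1601]
 [0.782  0.0491]
 [0.6947 0.0689]
 [0.7233 0.1825]]
handle [[0.6998 0.1432]
 [0.7002 0.1279]
 [0.689  0.1244]
 [0.6697 0.1052]]
```

View pics/crop.png

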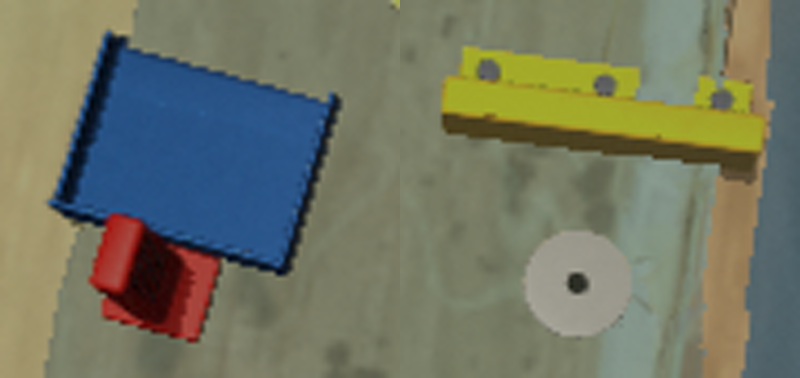

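The crop shows the blue scoop, its mouth towards image-up and its red handle top at crop (118,254). The white spool at crop (577,283) stands in front of the long, roughly 160 mm yellow fence, so it is the one meant. Next I fit the poses.

```bash
python3 - <<'E'
import pickle;from h import *
from scipy.optimize import least_squares
np.set_printoptions(precision=4,suppress=True)
c=pickle.load(open("c0.pkl","rb"))["top"]
def full(p,ox,oy,x0,sx,sy): p=np.array(p,float);return np.c_[ox+(p[:,0]-x0+.5)/sx-.5,oy+(p[:,1]+.5)/sy-.5]
def fit(mod,pix,g):
    mod=np.array(mod,float)/1000
    def f(q):
        Rz=R.from_euler('z',q[2]).as_matrix();return (px(c,mod@Rz.T+[q[0],q[1],0])-pix).ravel()
    s=least_squares(f,g,loss='soft_l1');print(s.x,np.degrees(s.x[2]));print(s.fun.reshape(-1,2));return s.x
print("fence")
pf=full([(443,78),(765,117),(443,113),(765,150),(444,131)],260,115,400,400/95,4.2)
F=fit([(20,80,45),(20,-80,45),(0,80,45),(0,-80,45),(0,80,0)],pf,[.71,-.18,0])
print("scoop")
ps=full([(52,205),(288,273),(108,215),(143,222),(128,292),(92,285)],125,90,0,400/90,378/85)
S=fit([(20,58,26),(20,-58,26),(16,9,80),(16,-9,80),(-20,-9,80),(-20,9,80)],ps,[.69,.12,-.2])
print("tile")
T=fit([(90,75,10),(90,-75,10),(-90,-75,10),(-90,75,10)],(np.array([[184,322],[284,321],[284,443],[184,444]])+.5)/(800/560)-.5,[.45,.11,0])
hs=cv2.cvtColor(c["img"],cv2.COLOR_RGB2HSV)
u=full([(577,283)],260,115,400,400/95,4.2);P=w(c,u,.032);print("spool",u,P)
Rf=R.from_euler('z',F[2]).as_matrix();print("spool in fence",(P-[F[0],F[1],0])@Rf)
E
```

```text
fence
[ 0.7044 -0.1799 -0.0958] -5.488592820914561
[[ 0.4754 -0.9909]
 [ 0.9099 -0.8715]
 [-0.7615  0.0899]
 [-0.1862  0.735 ]
 [-0.3488  0.9751]]
scoop
[ 0.688   0.131  -0.2478] -14.195701419694858
[[-0.194  -0.0156]
 [-0.9785 -0.6022]
 [ 1.0925 -0.9014]
 [ 1.825  -0.0578]
 [-0.19    1.3316]
 [-0.723   0.4686]]
tile
[0.4464 0.1137 0.0472] 2.7035342854294813
[[-0.2208 -0.2667]
 [ 0.5658 -0.7811]
 [ 0.6286  0.2637]
 [-1.3729  0.7029]]
spool [[301.6562 182.    ]] [[ 0.6318 -0.1702  0.032 ]]
spool in fence [[-0.0731  0.0027  0.032 ]]
```

```bash
cat >> h.py <<'E'
def go(s,p,yaw):
    "shift (mm) and rotvec in tool axes to put TCP at p, tool y along yaw+90, pointing down"
    A=np.array(s["ee_rot"]);c,k=np.cos(np.radians(yaw)),np.sin(np.radians(yaw))
    B=np.array([[-c,-k,0],[-k,c,0],[0,0,-1.]])
    print("xyz",(A.T@(np.array(p)-s["tcp_pos"])*1000).round(1),"ang",R.from_matrix(A.T@B).as_rotvec().round(4),"tcp",np.round(s["tcp_pos"],4),"t",s["time_s"],"F",np.round(s["wrist_force"],1))
E
python3 - <<'E'
from station import r;from h import *
go(r.sense(),[.688,.131,.22],-14.2)
E
```

```text
xyz [-690.3  507.    27.5] ang [ 0.0018 -0.0007  0.6045] tcp [ 0.2181 -0.5852  0.2466] t 0.1 F [-0.1 -0.7  0.1]
```

Request:
move_arm:
  series:
    - {"grip": 1,"xyz": [-40,30,1],"angular": [0,0,0.06]}
    - {"grip": 1,"xyz": [-80,59,3],"angular": [0,0,0.12]}
    - {"grip": 1,"xyz": [-120,88,5],"angular": [0,0,0.18]}
    - {"grip": 1,"xyz": [-160,117,6],"angular": [0,0,0.24]}
    - {"grip": 1,"xyz": [-200,147,8],"angular": [0,0,0.3]}
    - {"grip": 1,"xyz": [-240,176,9],"angular": [0,0,0.36]}
    - {"grip": 1,"xyz": [-280,206,11],"angular": [0,0,0.42]}
    - {"grip": 1,"xyz": [-320,235,12],"angular": [0,0,0.48]}
    - {"grip": 1,"xyz": [-350,257,13],"angular": [0,0,0.54]}
    - {"grip": 1,"xyz": [-370,272,14],"angular": [0,0,0.6]}

```text
time_s: 1.1
tcp_pos: [0.471, -0.1992, 0.2333]
ee_rot: [[-0.971, 0.241, -0.0], [0.241, 0.971, 0.0], [0.0, 0.0, -1.0]]
wrist_force: [0.6, -0.3, 0.0]
gripper_width: 1.0
gripper_force: 0.0
```

```bash
python3 - <<'E'
from station import r;from h import *
go(r.sense(),[.688,.131,.22],-14.2)
E
```

```text
xyz [-131.1  372.7   13.3] ang [ 0.0002 -0.0003  0.0045] tcp [ 0.471  -0.1992  0.2333] t 1.1 F [ 0.6 -0.3  0. ]
```

Request:
move_arm:
  series:
    - {"grip": 1,"xyz": [-16,46,2],"angular": [0,0,0]}
    - {"grip": 1,"xyz": [-32,92,4],"angular": [0,0,0]}
    - {"grip": 1,"xyz": [-48,138,5],"angular": [0,0,0]}
    - {"grip": 1,"xyz": [-64,184,7],"angular": [0,0,0]}
    - {"grip": 1,"xyz": [-80,230,9],"angular": [0,0,0]}
    - {"grip": 1,"xyz": [-96,276,10],"angular": [0,0,0]}
    - {"grip": 1,"xyz": [-112,320,12],"angular": [0,0,0]}
    - {"grip": 1,"xyz": [-125,355,13],"angular": [0,0,0]}
    - {"grip": 1,"xyz": [-131,373,13],"angular": [0,0,0.004]}
    - {"grip": 1,"xyz": [-131,373,13],"angular": [0,0,0.004]}

```text
time_s: 2.1
tcp_pos: [0.6876, 0.1314, 0.2185]
ee_rot: [[-0.97, 0.242, -0.002], [0.242, 0.97, -0.0], [0.002, -0.001, -1.0]]
wrist_force: [-0.6, -0.1, -0.3]
gripper_width: 0.998
gripper_force: 0.0
```

```bash
python3 - <<'E'
from station import r;from h import *;import pickle
s=r.sense();c=r.capture("wrist");pickle.dump((s,c),open("w1.pkl","wb"))
cv2.imwrite("pics/w1.png",cv2.resize(c["img"][:,:,::-1],(800,600),interpolation=cv2.INTER_CUBIC))
print(c["hand_eye"],c["camera_matrix"]);go(s,[.688,.131,.22],-14.2);print(s["joints"])
E
```

```text
[[ 8.84410398e-05 -9.69418646e-01 -2.45412880e-01  6.65356061e-02]
 [ 9.99999963e-01  1.48450929e-04 -2.26027508e-04  2.40197139e-04]
 [ 2.55547051e-04 -2.45412851e-01  9.69418623e-01 -1.36950161e-01]
 [ 0.00000000e+00  0.00000000e+00  0.00000000e+00  1.00000000e+00]] [[324.95445464   0.         280.83532712]
 [  0.         324.95445464 210.40268643]
 [  0.           0.           1.        ]]
xyz [-0.5 -0.3 -1.5] ang [-0.0009 -0.0017  0.0032] tcp [0.6876 0.1314 0.2185] t 2.1 F [-0.6 -0.1 -0.3]
[ 2.40084651e+01  3.05178332e+01  1.00895392e+01 -2.28197154e-02
 -6.96788785e+01 -1.28019766e+02]
```

View pics/w1.png

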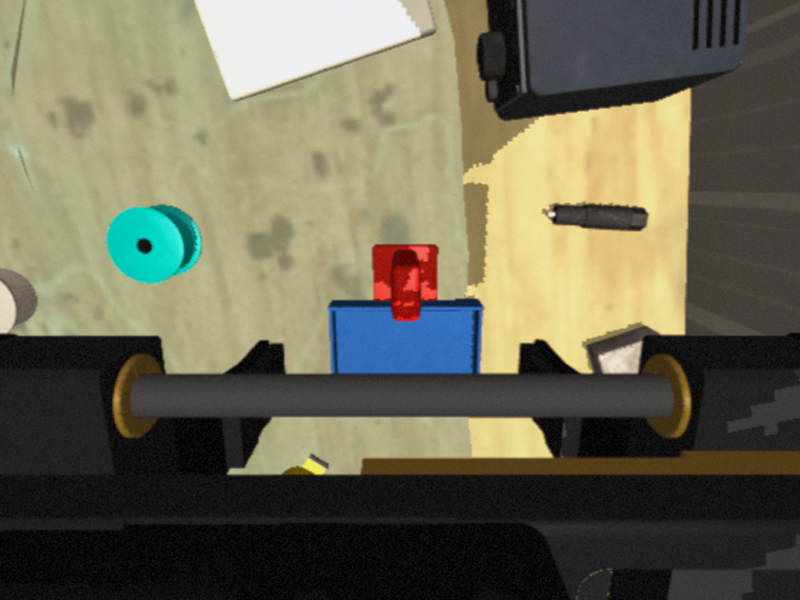

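The wrist view shows the scoop square to the tool. Its back wall runs from (330,302) to (482,302), and the handle top spans columns 392–421 down to row 320. The turquoise spool is at (145,245).

```bash
cat >> h.py <<'E'
def ww(s,c,uv,z,sc=800/560):
    H=np.array(c["hand_eye"]);A=np.array(s["ee_rot"])
    uv=(np.atleast_2d(uv)+.5)/sc-.5
    d=np.c_[uv,np.ones(len(uv))]@np.linalg.inv(c["camera_matrix"]).T@H[:3,:3].T@A.T
    C=A@H[:3,3]+s["tcp_pos"];return C+d*((z-C[2])/d[:,2])[:,None]
E
python3 - <<'E'
import pickle;from h import *
np.set_printoptions(precision=4,suppress=True)
s,c=pickle.load(open("w1.pkl","rb"))
P=np.vstack([ww(s,c,[[330,302],[482,301]],.026),ww(s,c,[[392,320],[421,320],[394,252],[416,252]],.08)])
print(P[:,:2]);q=-14.2
Rz=R.from_euler('z',q,degrees=True).as_matrix();print("in est scoop frame mm",((P-[.688,.131,0])@Rz*1000).round(1))
E
```

```text
[[0.6919 0.0764]
 [0.7181 0.1846]
 [0.701  0.1222]
 [0.7053 0.1396]
 [0.6603 0.1338]
 [0.6635 0.1465]]
in est scoop frame mm [[ 17.1 -51.9  26. ]
 [ 16.   59.4  26. ]
 [ 14.7  -5.4  80. ]
 [ 14.7  12.5  80. ]
 [-27.5  -4.1  80. ]
 [-27.6   9.   80. ]]
```

```bash
python3 - <<'E'
from station import r;from h import *
go(r.sense(),[.6845,.1357,.067],-14.6)
E
```

```text
xyz [  3.3   5.1 152. ] ang [-0.0012 -0.002   0.0091] tcp [0.6868 0.13   0.219 ] t 2.15 F [-0.2  0.3 -0. ]
```

Request:
move_arm:
  series:
    - {"grip": 1,"xyz": [2.5,4.5,35],"angular": [0,0,0.008]}
    - {"grip": 1,"xyz": [2.5,4.5,70],"angular": [0,0,0.008]}
    - {"grip": 1,"xyz": [2.5,4.5,105],"angular": [0,0,0.008]}
    - {"grip": 1,"xyz": [2.5,4.5,130],"angular": [0,0,0.008]}
    - {"grip": 1,"xyz": [2.5,4.5,145],"angular": [0,0,0.008]}
    - {"grip": 1,"xyz": [2.5,4.5,151],"angular": [0,0,0.008]}
    - {"grip": 1,"xyz": [2.5,4.5,151],"angular": [0,0,0.008]}
    - {"grip": 0.4,"xyz": [2.5,4.5,151],"angular": [0,0,0.008]}
    - {"grip": 0.3,"xyz": [2.5,4.5,151],"angular": [0,0,0.008]}
    - {"grip": 0.1,"xyz": [2.5,4.5,151],"angular": [0,0,0.008]}

```text
time_s: 3.15
tcp_pos: [0.6862, 0.1342, 0.0709]
ee_rot: [[-0.968, 0.252, 0.002], [0.252, 0.968, 0.001], [-0.002, 0.001, -1.0]]
wrist_force: [-0.2, 0.4, -0.0]
gripper_width: 0.807
gripper_force: 0.0
```

Request:
move_arm:
  series:
    - {"grip": 0,"xyz": [0,0,0],"angular": [0,0,0]}
    - {"grip": 0,"xyz": [0,0,0],"angular": [0,0,0]}
    - {"grip": 0,"xyz": [0,0,0],"angular": [0,0,0]}
    - {"grip": 0,"xyz": [0,0,0],"angular": [0,0,0]}
    - {"grip": 0,"xyz": [0,0,0],"angular": [0,0,0]}

```text
time_s: 3.65
tcp_pos: [0.6856, 0.1339, 0.0695]
ee_rot: [[-0.968, 0.252, -0.0], [0.252, 0.968, -0.0], [0.0, -0.0, -1.0]]
wrist_force: [0.2, 0.8, -0.4]
gripper_width: 0.358
gripper_force: 0.0
```

Request:
move_arm:
  series:
    - {"grip": 0,"xyz": [0,0,1],"angular": [0,0,0]}
    - {"grip": 0,"xyz": [0,0,1],"angular": [0,0,0]}
    - {"grip": 0,"xyz": [0,0,1],"angular": [0,0,0]}
    - {"grip": 0,"xyz": [0,0,1],"angular": [0,0,0]}
    - {"grip": 0,"xyz": [0,0,1],"angular": [0,0,0]}
    - {"grip": 0,"xyz": [0,0,1],"angular": [0,0,0]}

```text
time_s: 4.25
tcp_pos: [0.6856, 0.1339, 0.0683]
ee_rot: [[-0.968, 0.253, -0.0], [0.253, 0.968, 0.0], [0.0, -0.0, -1.0]]
wrist_force: [0.9, -0.6, -1.6]
gripper_width: 0.205
gripper_force: 29.9
```

Request:
move_arm:
  series:
    - {"grip": 0,"xyz": [0,0,-10],"angular": [0,0,0]}
    - {"grip": 0,"xyz": [0,0,-25],"angular": [0,0,0]}
    - {"grip": 0,"xyz": [0,0,-45],"angular": [0,0,0]}
    - {"grip": 0,"xyz": [0,0,-65],"angular": [0,0,0]}
    - {"grip": 0,"xyz": [0,0,-80],"angular": [0,0,0]}
    - {"grip": 0,"xyz": [0,0,-80],"angular": [0,0,0]}

```text
time_s: 4.85
tcp_pos: [0.6873, 0.1344, 0.1526]
ee_rot: [[-0.968, 0.252, 0.007], [0.252, 0.968, 0.002], [-0.006, 0.004, -1.0]]
wrist_force: [0.6, 0.7, -2.6]
gripper_width: 0.206
gripper_force: 29.9
```

```bash
python3 - <<'E'
from station import r;from h import *
go(r.sense(),[.455,-.154,.145],-5.5)
E
```

```text
xyz [ 152.1 -337.6    5.5] ang [ 0.0032  0.0061 -0.1588] tcp [0.6873 0.1344 0.1526] t 4.85 F [ 0.6  0.7 -2.6]
```

Request:
move_arm:
  series:
    - {"grip": 0,"xyz": [10,-23,0],"angular": [0,0,-0.01]}
    - {"grip": 0,"xyz": [26,-58,0],"angular": [0,0,-0.03]}
    - {"grip": 0,"xyz": [44,-98,0],"angular": [0,0,-0.05]}
    - {"grip": 0,"xyz": [62,-138,0],"angular": [0,0,-0.07]}
    - {"grip": 0,"xyz": [80,-178,0],"angular": [0,0,-0.09]}
    - {"grip": 0,"xyz": [98,-218,0],"angular": [0,0,-0.11]}
    - {"grip": 0,"xyz": [116,-258,0],"angular": [0,0,-0.13]}
    - {"grip": 0,"xyz": [132,-293,0],"angular": [0,0,-0.145]}
    - {"grip": 0,"xyz": [145,-322,0],"angular": [0,0,-0.155]}
    - {"grip": 0,"xyz": [152,-337,0],"angular": [0,0,-0.159]}

```text
time_s: 5.85
tcp_pos: [0.4507, -0.1552, 0.1481]
ee_rot: [[-0.995, 0.098, -0.002], [0.098, 0.995, 0.0], [0.002, 0.0, -1.0]]
wrist_force: [0.6, 0.1, -2.2]
gripper_width: 0.207
gripper_force: 29.9
```

Request:
move_arm:
  series:
    - {"grip": 0,"xyz": [0,0,15],"angular": [0,0,0]}
    - {"grip": 0,"xyz": [0,0,30],"angular": [0,0,0]}
    - {"grip": 0,"xyz": [0,0,45],"angular": [0,0,0]}
    - {"grip": 0,"xyz": [0,0,55],"angular": [0,0,0]}
    - {"grip": 0,"xyz": [0,0,55],"angular": [0,0,0]}

```text
time_s: 6.35
tcp_pos: [0.4522, -0.1537, 0.0921]
ee_rot: [[-0.995, 0.096, -0.004], [0.096, 0.995, 0.0], [0.004, -0.0, -1.0]]
wrist_force: [-0.9, -0.1, -2.1]
gripper_width: 0.203
gripper_force: 29.9
```

```bash
python3 - <<'E'
from station import r;from h import *;import pickle
s=r.sense();go(s,[.455,-.154,.068],-5.5)
c=r.capture("top");pickle.dump((s,c),open("t2.pkl","wb"))
cv2.imwrite("pics/t2.png",cv2.resize(c["img"][110:260,180:380,::-1],(800,600),interpolation=cv2.INTER_CUBIC))
E
```

```text
xyz [-2.9  0.  24.1] ang [-0.0002 -0.004  -0.0006] tcp [ 0.4522 -0.1537  0.0921] t 6.35 F [-0.9 -0.1 -2.1]
```

View pics/t2.png

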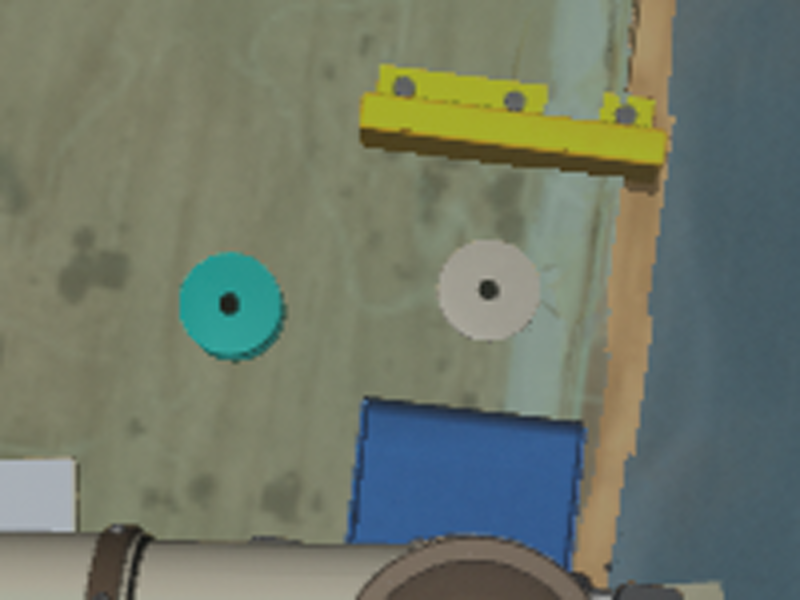

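The view shows the white spool at (489,289) and the scoop lip from (365,398) to (583,425), parallel to the fence face and slightly left of the spool.

```bash
python3 - <<'E'
import pickle;from h import *
np.set_printoptions(precision=1,suppress=True)
s,c=pickle.load(open("t2.pkl","rb"))
f=lambda p:np.array(p)/4.+[180,110]-.375
Rf=R.from_euler('z',-5.5,degrees=True).as_matrix();O=[.7044,-.1799,0]
g=lambda p,z:print((w(c,f(p),z)-O)@Rf*1000)
g([[365,398],[583,425]],.024);g([[489,289]],.032);g([[360,147],[655,190]],0);g([[360,130],[663,165]],.045)
print((s["tcp_pos"]-np.array(O))@Rf*1000)
E
```

```text
[[-136.6   59.2   24. ]
 [-136.4  -55.1   24. ]]
[[-72.9   2.3  32. ]]
[[  0.8  80.3   0. ]
 [ -2.8 -80.7   0. ]]
[[ -1.   78.7  45. ]
 [  0.2 -78.4  45. ]]
[-253.6    1.9   92.1]
```

Request:
move_arm:
  series:
    - {"grip": 0,"xyz": [0,0,8],"angular": [0,0,0]}
    - {"grip": 0,"xyz": [0,0,15],"angular": [0,0,0]}
    - {"grip": 0,"xyz": [0,0,20],"angular": [0,0,0]}
    - {"grip": 0,"xyz": [0,0,23],"angular": [0,0,0]}
    - {"grip": 0,"xyz": [0,0,23],"angular": [0,0,0]}
    - {"grip": 0,"xyz": [0,0,24],"angular": [0,0,0]}
    - {"grip": 0,"xyz": [0,0,24],"angular": [0,0,0]}

```text
time_s: 7.1
tcp_pos: [0.4536, -0.1538, 0.0696]
ee_rot: [[-0.995, 0.096, 0.0], [0.096, 0.995, -0.0], [-0.0, 0.0, -1.0]]
wrist_force: [0.6, -0.0, -3.0]
gripper_width: 0.206
gripper_force: 29.9
```

Request:
move_arm:
  series:
    - {"grip": 0,"xyz": [0,0,1],"angular": [0,0,0]}
    - {"grip": 0,"xyz": [0,0,2],"angular": [0,0,0]}
    - {"grip": 0,"xyz": [0,0,2],"angular": [0,0,0]}

```text
time_s: 7.4
tcp_pos: [0.4537, -0.1538, 0.0682]
ee_rot: [[-0.995, 0.096, 0.0], [0.096, 0.995, -0.0], [-0.0, -0.0, -1.0]]
wrist_force: [-3.0, -0.1, 3.3]
gripper_width: 0.203
gripper_force: 29.9
```

Request:
move_arm:
  series:
    - {"grip": 0,"xyz": [-4,0,0],"angular": [0,0,0]}
    - {"grip": 0,"xyz": [-10,0,0],"angular": [0,0,0]}
    - {"grip": 0,"xyz": [-16,0,0],"angular": [0,0,0]}
    - {"grip": 0,"xyz": [-22,0,0],"angular": [0,0,0]}
    - {"grip": 0,"xyz": [-28,0,0],"angular": [0,0,0]}
    - {"grip": 0,"xyz": [-32,0,0],"angular": [0,0,0]}
    - {"grip": 0,"xyz": [-36,0,0],"angular": [0,0,0]}
    - {"grip": 0,"xyz": [-40,0,0],"angular": [0,0,0]}

```text
time_s: 8.2
tcp_pos: [0.4914, -0.1579, 0.0682]
ee_rot: [[-0.995, 0.096, -0.004], [0.096, 0.995, -0.0], [0.004, -0.001, -1.0]]
wrist_force: [-6.5, 0.5, 8.0]
gripper_width: 0.205
gripper_force: 29.9
```

Request:
move_arm:
  series:
    - {"grip": 0,"xyz": [-5,0,-1],"angular": [0,0,0]}
    - {"grip": 0,"xyz": [-10,0,-1],"angular": [0,0,0]}
    - {"grip": 0,"xyz": [-15,0,-1],"angular": [0,0,0]}
    - {"grip": 0,"xyz": [-20,0,-1],"angular": [0,0,0]}
    - {"grip": 0,"xyz": [-25,0,-1],"angular": [0,0,0]}

```text
time_s: 8.7
tcp_pos: [0.5187, -0.16, 0.0683]
ee_rot: [[-0.995, 0.096, -0.0], [0.096, 0.995, 0.0], [0.0, 0.0, -1.0]]
wrist_force: [-0.7, 0.5, -0.8]
gripper_width: 0.202
gripper_force: 29.9
```

Request:
move_arm:
  series:
    - {"grip": 0,"xyz": [-3,0,0.8],"angular": [0,0,0]}
    - {"grip": 0,"xyz": [-6,0,0.8],"angular": [0,0,0]}
    - {"grip": 0,"xyz": [-9,0,0.8],"angular": [0,0,0]}
    - {"grip": 0,"xyz": [-12,0,0.8],"angular": [0,0,0]}
    - {"grip": 0,"xyz": [-15,0,0.8],"angular": [0,0,0]}

```text
time_s: 9.2
tcp_pos: [0.5326, -0.1616, 0.0682]
ee_rot: [[-0.995, 0.096, -0.002], [0.096, 0.995, -0.0], [0.002, -0.0, -1.0]]
wrist_force: [-4.4, -0.0, 5.4]
gripper_width: 0.206
gripper_force: 29.9
```

```bash
python3 - <<'E'
from station import r;from h import *;import pickle
s=r.sense();Rf=R.from_euler('z',-5.5,degrees=True).as_matrix()
print((s["tcp_pos"]-np.array([.7044,-.1799,0]))@Rf*1000,s["wrist_force"],s["moment"])
c=r.capture("top");t=r.capture("scene");
a=cv2.resize(c["img"][110:200,240:360,::-1],(800,600),interpolation=cv2.INTER_CUBIC)
cv2.imwrite("pics/t3.png",a)
E
```

```text
[-172.762477      1.76290075   68.21770201] [-4.40108917 -0.04196205  5.44926054] [ 0.18254778  1.40219237 -0.03945176]
```

View pics/t3.png

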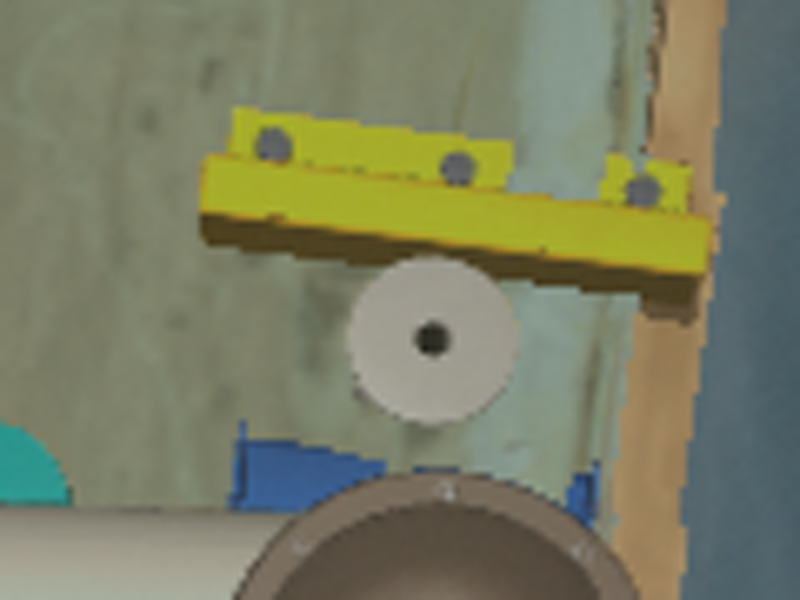

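The spool at (432,338) is about at the fence face and centred between the scoop's side walls (237 and 598). I keep pushing.

Request:
move_arm:
  series:
    - {"grip": 0,"xyz": [-3,0,0],"angular": [0,0,0]}
    - {"grip": 0,"xyz": [-6,0,0],"angular": [0,0,0]}
    - {"grip": 0,"xyz": [-9,0,0],"angular": [0,0,0]}
    - {"grip": 0,"xyz": [-12,0,0],"angular": [0,0,0]}
    - {"grip": 0,"xyz": [-15,0,0],"angular": [0,0,0]}

```text
time_s: 9.8
tcp_pos: [0.5472, -0.1631, 0.0682]
ee_rot: [[-0.995, 0.096, -0.002], [0.096, 0.995, -0.0], [0.002, -0.0, -1.0]]
wrist_force: [-5.9, 0.6, 7.4]
gripper_width: 0.205
gripper_force: 29.9
```

Request:
move_arm:
  series:
    - {"grip": 0,"xyz": [-3,0,-0.3],"angular": [0,0,0]}
    - {"grip": 0,"xyz": [-6,0,-0.3],"angular": [0,0,0]}
    - {"grip": 0,"xyz": [-9,0,-0.3],"angular": [0,0,0]}
    - {"grip": 0,"xyz": [-12,0,-0.3],"angular": [0,0,0]}
    - {"grip": 0,"xyz": [-15,0,-0.3],"angular": [0,0,0]}

```text
time_s: 10.3
tcp_pos: [0.5624, -0.1645, 0.0682]
ee_rot: [[-0.995, 0.096, -0.002], [0.096, 0.995, -0.0], [0.002, -0.0, -1.0]]
wrist_force: [-6.0, 0.9, 6.0]
gripper_width: 0.202
gripper_force: 29.9
```

```bash
python3 - <<'E'
from station import r;from h import *;import pickle
s=r.sense();Rf=R.from_euler('z',-5.5,degrees=True).as_matrix()
print((s["tcp_pos"]-np.array([.7044,-.1799,0]))@Rf*1000,s["wrist_force"],s["moment"])
c=r.capture("top");t=r.capture("scene");
a=cv2.resize(c["img"][110:200,260:360,::-1],(400,360),interpolation=cv2.INTER_CUBIC)
b=cv2.resize(t["img"][160:250,210:310,::-1],(400,360),interpolation=cv2.INTER_CUBIC)
cv2.imwrite("pics/t4.png",np.hstack([a,b]))
E
```

```text
[-142.84250033    1.76406983   68.22263067] [-6.04461317  0.93066775  5.9690037 ] [0.1115111  1.43181003 0.0214912 ]
```

View pics/t4.png

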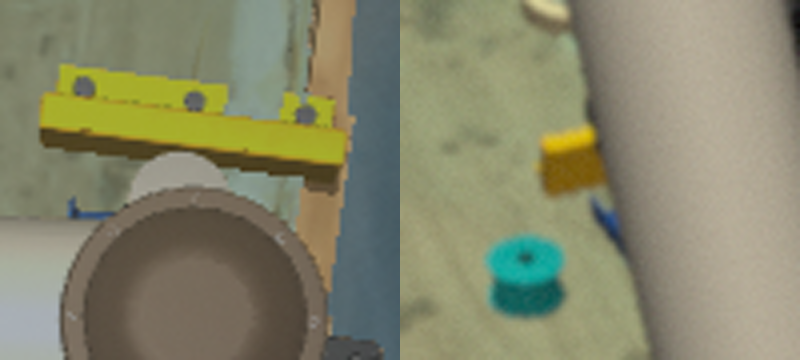

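The spool at (183,180) of the left half is against the fence and the scoop is moving under it. The arm hides the scene view. The lip is about 26 mm from the fence.

Request:
move_arm:
  series:
    - {"grip": 0,"xyz": [-3,0,0],"angular": [0,0,0]}
    - {"grip": 0,"xyz": [-6,0,0],"angular": [0,0,0]}
    - {"grip": 0,"xyz": [-9,0,0],"angular": [0,0,0]}
    - {"grip": 0,"xyz": [-12,0,0],"angular": [0,0,0]}
    - {"grip": 0,"xyz": [-15,0,0],"angular": [0,0,0]}
    - {"grip": 0,"xyz": [-17,0,0],"angular": [0,0,0]}

```text
time_s: 11.0
tcp_pos: [0.5796, -0.166, 0.0683]
ee_rot: [[-0.995, 0.096, -0.001], [0.096, 0.995, -0.0], [0.001, -0.0, -1.0]]
wrist_force: [-5.9, 0.4, 6.3]
gripper_width: 0.205
gripper_force: 29.9
```

Request:
move_arm:
  series:
    - {"grip": 0,"xyz": [-1,0,0],"angular": [0,0,0]}
    - {"grip": 0,"xyz": [-2,0,0],"angular": [0,0,0]}
    - {"grip": 0,"xyz": [-3,0,0],"angular": [0,0,0]}
    - {"grip": 0,"xyz": [-4,0,0],"angular": [0,0,0]}

```text
time_s: 11.4
tcp_pos: [0.5834, -0.1664, 0.0683]
ee_rot: [[-0.995, 0.096, -0.001], [0.096, 0.995, -0.0], [0.001, -0.0, -1.0]]
wrist_force: [-4.2, -0.1, 6.0]
gripper_width: 0.209
gripper_force: 29.9
```

```bash
python3 - <<'E'
from station import r;from h import *;import pickle
s=r.sense();Rf=R.from_euler('z',-5.5,degrees=True).as_matrix()
print((s["tcp_pos"]-np.array([.7044,-.1799,0]))@Rf*1000,s["wrist_force"],s["moment"])
E
```

```text
[-121.73693013    1.83115716   68.25883824] [-4.23111904 -0.09177405  6.04702314] [ 0.13327008  1.49052035 -0.03594092]
```

Lip ≈ 5 mm from the fence. I go on gently until the force shows contact.

Request:
move_arm:
  series:
    - {"grip": 0,"xyz": [-1,0,0],"angular": [0,0,0]}
    - {"grip": 0,"xyz": [-2,0,0],"angular": [0,0,0]}
    - {"grip": 0,"xyz": [-3,0,0],"angular": [0,0,0]}
    - {"grip": 0,"xyz": [-3,0,0],"angular": [0,0,0]}

```text
time_s: 11.8
tcp_pos: [0.5859, -0.1667, 0.0683]
ee_rot: [[-0.995, 0.096, -0.002], [0.096, 0.995, 0.0], [0.002, -0.0, -1.0]]
wrist_force: [-7.1, 1.0, 7.2]
gripper_width: 0.203
gripper_force: 29.9
```

Request:
move_arm:
  series:
    - {"grip": 0,"xyz": [-1,0,0],"angular": [0,0,0]}
    - {"grip": 0,"xyz": [-2,0,0],"angular": [0,0,0]}
    - {"grip": 0,"xyz": [-2,0,0],"angular": [0,0,0]}

```text
time_s: 12.1
tcp_pos: [0.5863, -0.1667, 0.0682]
ee_rot: [[-0.995, 0.096, -0.006], [0.096, 0.995, 0.001], [0.006, -0.0, -1.0]]
wrist_force: [-10.2, 2.1, 9.3]
gripper_width: 0.206
gripper_force: 30.0
```

The lip has met the fence, so I draw back and then lift.

Request:
move_arm:
  series:
    - {"grip": 0,"xyz": [2,0,0],"angular": [0,0,0]}
    - {"grip": 0,"xyz": [4,0,0],"angular": [0,0,0]}
    - {"grip": 0,"xyz": [7,0,-0.5],"angular": [0,0,0]}
    - {"grip": 0,"xyz": [10,0,-0.5],"angular": [0,0,0]}
    - {"grip": 0,"xyz": [14,0,-1],"angular": [0,0,0]}
    - {"grip": 0,"xyz": [18,0,-1],"angular": [0,0,0]}
    - {"grip": 0,"xyz": [22,0,-1],"angular": [0,0,0]}
    - {"grip": 0,"xyz": [25,0,-1],"angular": [0,0,0]}
    - {"grip": 0,"xyz": [26,0,-1],"angular": [0,0,0]}
    - {"grip": 0,"xyz": [26,0,-1],"angular": [0,0,0]}

```text
time_s: 13.1
tcp_pos: [0.5625, -0.1643, 0.0689]
ee_rot: [[-0.995, 0.096, -0.001], [0.096, 0.995, 0.0], [0.001, 0.0, -1.0]]
wrist_force: [0.8, -0.0, -4.4]
gripper_width: 0.205
gripper_force: 30.0
```

Request:
move_arm:
  series:
    - {"grip": 0,"xyz": [0,0,-2],"angular": [0,0,0]}
    - {"grip": 0,"xyz": [0,0,-5],"angular": [0,0,0]}
    - {"grip": 0,"xyz": [0,0,-9],"angular": [0,0,0]}
    - {"grip": 0,"xyz": [0,0,-14],"angular": [0,0,0]}
    - {"grip": 0,"xyz": [0,0,-19],"angular": [0,0,0]}
    - {"grip": 0,"xyz": [0,0,-24],"angular": [0,0,0]}
    - {"grip": 0,"xyz": [0,0,-28],"angular": [0,0,0]}
    - {"grip": 0,"xyz": [0,0,-30],"angular": [0,0,0]}
    - {"grip": 0,"xyz": [0,0,-30],"angular": [0,0,0]}

```text
time_s: 14.0
tcp_pos: [0.5632, -0.1643, 0.0995]
ee_rot: [[-0.995, 0.096, 0.001], [0.096, 0.995, -0.0], [-0.001, 0.0, -1.0]]
wrist_force: [-0.6, -0.5, -4.1]
gripper_width: 0.205
gripper_force: 30.0
```

```bash
python3 - <<'E'
from station import r;from h import *;import pickle
s=r.sense()
c=r.capture("top");t=r.capture("wrist");
a=cv2.resize(c["img"][110:200,260:360,::-1],(400,360),interpolation=cv2.INTER_CUBIC)
b=cv2.resize(t["img"][:,:,::-1],(400,300),interpolation=cv2.INTER_CUBIC)
cv2.imwrite("pics/t5.png",np.hstack([a,np.pad(b,((0,60),(0,0),(0,0)))]))
go(s,[.4464-.048,.1137-.002,.13],2.7);print(s["moment"])
E
```

```text
xyz [190.5 258.9 -30.7] ang [-0.      0.0008 -0.1433] tcp [ 0.5632 -0.1643  0.0995] t 14.0 F [-0.6 -0.5 -4.1]
[ 0.02176407  0.08464557 -0.04005446]
```

View pics/t5.png

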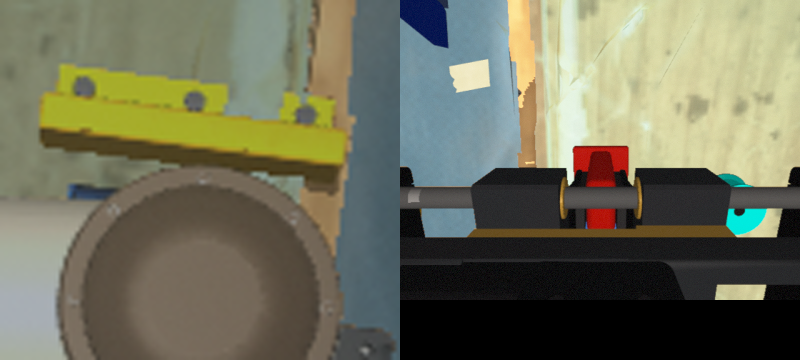

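The top view shows no spool left at the fence, and the wrist load rose by 1.5 N. That matches the spool's 0.15 kg, so it is in the pan. I raise the scoop more and carry it smoothly to the tile.

Request:
move_arm:
  series:
    - {"grip": 0,"xyz": [0,0,-3],"angular": [0,0,0]}
    - {"grip": 0,"xyz": [0,0,-8],"angular": [0,0,0]}
    - {"grip": 0,"xyz": [0,0,-15],"angular": [0,0,0]}
    - {"grip": 0,"xyz": [3,4,-22],"angular": [0,0,0]}
    - {"grip": 0,"xyz": [8,10,-29],"angular": [0,0,-0.005]}
    - {"grip": 0,"xyz": [16,21,-34],"angular": [0,0,-0.015]}
    - {"grip": 0,"xyz": [25,34,-38],"angular": [0,0,-0.025]}
    - {"grip": 0,"xyz": [36,49,-40],"angular": [0,0,-0.035]}
    - {"grip": 0,"xyz": [48,65,-40],"angular": [0,0,-0.045]}
    - {"grip": 0,"xyz": [60,81,-40],"angular": [0,0,-0.055]}

```text
time_s: 15.1
tcp_pos: [0.5097, -0.0764, 0.1393]
ee_rot: [[-0.999, 0.04, -0.0], [0.04, 0.999, 0.0], [0.0, 0.0, -1.0]]
wrist_force: [-0.4, -0.3, -4.6]
gripper_width: 0.206
gripper_force: 30.0
```

Request:
move_arm:
  series:
    - {"grip": 0,"xyz": [12,16,0],"angular": [0,0,-0.01]}
    - {"grip": 0,"xyz": [24,33,0],"angular": [0,0,-0.02]}
    - {"grip": 0,"xyz": [36,49,0],"angular": [0,0,-0.03]}
    - {"grip": 0,"xyz": [48,66,0],"angular": [0,0,-0.04]}
    - {"grip": 0,"xyz": [60,82,0],"angular": [0,0,-0.05]}
    - {"grip": 0,"xyz": [72,98,0],"angular": [0,0,-0.06]}
    - {"grip": 0,"xyz": [83,113,0],"angular": [0,0,-0.07]}
    - {"grip": 0,"xyz": [92,126,0],"angular": [0,0,-0.08]}
    - {"grip": 0,"xyz": [99,136,0],"angular": [0,0,-0.086]}
    - {"grip": 0,"xyz": [104,143,0],"angular": [0,0,-0.088]}

```text
time_s: 16.1
tcp_pos: [0.4117, 0.0702, 0.1394]
ee_rot: [[-0.999, -0.049, 0.0], [-0.049, 0.999, 0.0], [-0.0, 0.0, -1.0]]
wrist_force: [0.1, 0.0, -4.7]
gripper_width: 0.204
gripper_force: 30.0
```

```bash
python3 - <<'E'
from station import r;from h import *
go(r.sense(),[.4464-.047,.1137-.002,.10],2.7)
E
```

```text
xyz [10.3 42.  39.4] ang [0.0004 0.0004 0.0017] tcp [0.4117 0.0702 0.1394] t 16.1 F [ 0.1  0.  -4.7]
```

Request:
move_arm:
  series:
    - {"grip": 0,"xyz": [1,4,2],"angular": [0,0,0]}
    - {"grip": 0,"xyz": [3,12,6],"angular": [0,0,0]}
    - {"grip": 0,"xyz": [5,20,13],"angular": [0,0,0]}
    - {"grip": 0,"xyz": [7,29,21],"angular": [0,0,0]}
    - {"grip": 0,"xyz": [9,36,29],"angular": [0,0,0]}
    - {"grip": 0,"xyz": [10,40,35],"angular": [0,0,0]}
    - {"grip": 0,"xyz": [10,42,39],"angular": [0,0,0]}
    - {"grip": 0,"xyz": [10,42,39],"angular": [0,0,0]}
    - {"grip": 0,"xyz": [10,42,39],"angular": [0,0,0]}

```text
time_s: 17.0
tcp_pos: [0.4012, 0.1107, 0.1]
ee_rot: [[-0.999, -0.047, -0.0], [-0.047, 0.999, -0.0], [0.0, -0.0, -1.0]]
wrist_force: [-0.6, -0.6, -4.5]
gripper_width: 0.206
gripper_force: 30.0
```

```bash
python3 - <<'E'
from station import r;from h import *;import pickle
s=r.sense();c=r.capture("top");t=r.capture("scene");pickle.dump((s,c),open("t6.pkl","wb"))
a=cv2.resize(c["img"][195:345,100:250,::-1],(400,400),interpolation=cv2.INTER_CUBIC)
b=cv2.resize(t["img"][210:360,130:280,::-1],(400,400),interpolation=cv2.INTER_CUBIC)
cv2.imwrite("pics/t6.png",np.hstack([a,b]))
go(s,[.4464-.047,.1137-.002,.08],2.7)
E
```

```text
xyz [ 1.8  1.1 20. ] ang [-0.0001 -0.     -0.0003] tcp [0.4012 0.1107 0.1   ] t 17.0 F [-0.6 -0.6 -4.5]
```

View pics/t6.png

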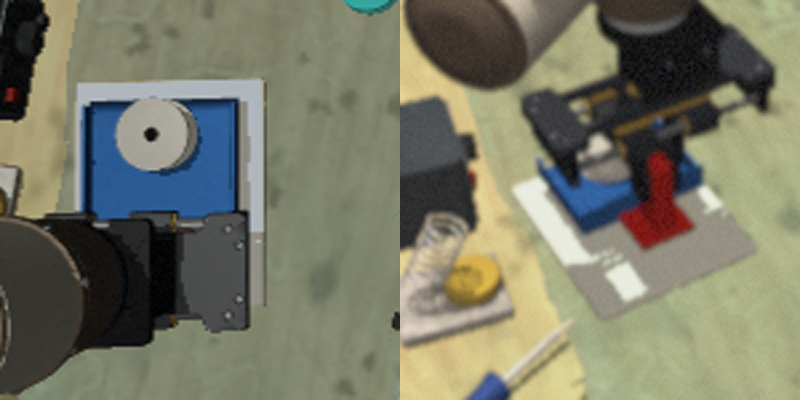

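The scoop is above the tile with the white spool at (155,135) in the pan, standing near the mouth but inside the lip and walls. I check the centring numerically from wall columns 84 and 240 and tile columns 77 and 265.

```bash
python3 - <<'E'
import pickle;from h import *
np.set_printoptions(precision=1,suppress=True)
s,c=pickle.load(open("t6.pkl","rb"))
f=lambda p:(np.array(p)+.5)*150/400+[100,195]-.5
Rf=R.from_euler('z',2.7,degrees=True).as_matrix();O=np.array([.4464,.1137,0])
g=lambda n,p,z:print(n,(w(c,f(p),z)-O)@Rf*1000)
g("tile",[[77,83],[265,80],[265,306]],.01);g("lip",[[86,99],[239,99]],.027);g("wall",[[83,160],[240,160]],.0417);g("spool",[[151,134]],.058)
print("tcp",(s["tcp_pos"]-O)@Rf*1000)
E
```

```text
tile [[ 88.3  74.7  10. ]
 [ 88.1 -74.7  10. ]
 [-88.4 -74.6  10. ]]
lip [[ 74.6  61.6  27. ]
 [ 72.5 -57.7  27. ]]
wall [[ 27.3  58.3  41.7]
 [ 25.3 -61.6  41.7]]
spool [[45.8  1.9 58. ]]
tcp [-45.3  -0.9 100. ]
```

Request:
move_arm:
  series:
    - {"grip": 0,"xyz": [1,0.5,3],"angular": [0,0,0]}
    - {"grip": 0,"xyz": [2,0.5,7],"angular": [0,0,0]}
    - {"grip": 0,"xyz": [2,0.5,11],"angular": [0,0,0]}
    - {"grip": 0,"xyz": [2,0.5,15],"angular": [0,0,0]}
    - {"grip": 0,"xyz": [2,0.5,18],"angular": [0,0,0]}
    - {"grip": 0,"xyz": [2,0.5,20],"angular": [0,0,0]}
    - {"grip": 0,"xyz": [2,0.5,21],"angular": [0,0,0]}
    - {"grip": 0,"xyz": [2,0.5,21.5],"angular": [0,0,0]}
    - {"grip": 0,"xyz": [2,0.5,21.5],"angular": [0,0,0]}

```text
time_s: 18.0
tcp_pos: [0.3991, 0.1112, 0.0786]
ee_rot: [[-0.999, -0.047, 0.0], [-0.047, 0.999, 0.0], [-0.0, 0.0, -1.0]]
wrist_force: [-0.2, 0.7, -3.0]
gripper_width: 0.202
gripper_force: 30.0
```

Request:
move_arm:
  series:
    - {"grip": 0,"xyz": [0,0,0.5],"angular": [0,0,0]}
    - {"grip": 0,"xyz": [0,0,0.8],"angular": [0,0,0]}
    - {"grip": 0,"xyz": [0,0,0.8],"angular": [0,0,0]}

```text
time_s: 18.3
tcp_pos: [0.3992, 0.1112, 0.0782]
ee_rot: [[-0.999, -0.047, 0.001], [-0.047, 0.999, 0.0], [-0.001, 0.0, -1.0]]
wrist_force: [-1.6, 0.3, 2.1]
gripper_width: 0.206
gripper_force: 30.0
```

Request:
move_arm:
  series:
    - {"grip": 0.25,"xyz": [0,0,0],"angular": [0,0,0]}
    - {"grip": 0.3,"xyz": [0,0,0],"angular": [0,0,0]}
    - {"grip": 0.4,"xyz": [0,0,0],"angular": [0,0,0]}
    - {"grip": 0.5,"xyz": [0,0,0],"angular": [0,0,0]}
    - {"grip": 0.6,"xyz": [0,0,0],"angular": [0,0,0]}
    - {"grip": 0.6,"xyz": [0,0,0],"angular": [0,0,0]}
    - {"grip": 0.6,"xyz": [0,0,0],"angular": [0,0,0]}
    - {"grip": 0.6,"xyz": [0,0,0],"angular": [0,0,0]}

```text
time_s: 19.1
tcp_pos: [0.3991, 0.1111, 0.0777]
ee_rot: [[-0.999, -0.047, -0.0], [-0.047, 0.999, 0.0], [0.0, 0.0, -1.0]]
wrist_force: [0.2, 0.6, 0.5]
gripper_width: 0.595
gripper_force: 0.0
```

Request:
move_arm:
  series:
    - {"grip": 0.6,"xyz": [0,0,-5],"angular": [0,0,0]}
    - {"grip": 0.6,"xyz": [0,0,-15],"angular": [0,0,0]}
    - {"grip": 0.6,"xyz": [0,0,-30],"angular": [0,0,0]}
    - {"grip": 0.6,"xyz": [0,0,-50],"angular": [0,0,0]}
    - {"grip": 0.6,"xyz": [0,0,-75],"angular": [0,0,0]}
    - {"grip": 0.6,"xyz": [0,-30,-100],"angular": [0,0,0]}
    - {"grip": 0.6,"xyz": [0,-70,-120],"angular": [0,0,0]}
    - {"grip": 0.6,"xyz": [0,-110,-130],"angular": [0,0,0]}
    - {"grip": 0.6,"xyz": [0,-150,-130],"angular": [0,0,0]}
    - {"grip": 0.6,"xyz": [0,-180,-130],"angular": [0,0,0]}

```text
time_s: 20.1
tcp_pos: [0.4073, -0.0705, 0.2087]
ee_rot: [[-0.999, -0.046, 0.002], [-0.046, 0.999, 0.0], [-0.002, 0.0, -1.0]]
wrist_force: [0.2, 1.2, 0.5]
gripper_width: 0.597
gripper_force: 0.0
```

```bash
python3 - <<'E'
from station import r;from h import *
c=r.capture("top");t=r.capture("scene")
a=cv2.resize(c["img"][195:345,100:250,::-1],(400,400),interpolation=cv2.INTER_CUBIC)
b=cv2.resize(t["img"][210:360,130:280,::-1],(400,400),interpolation=cv2.INTER_CUBIC)
cv2.imwrite("pics/t7.png",np.hstack([a,b]))
E
```

```text
(no output)
```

View pics/t7.png

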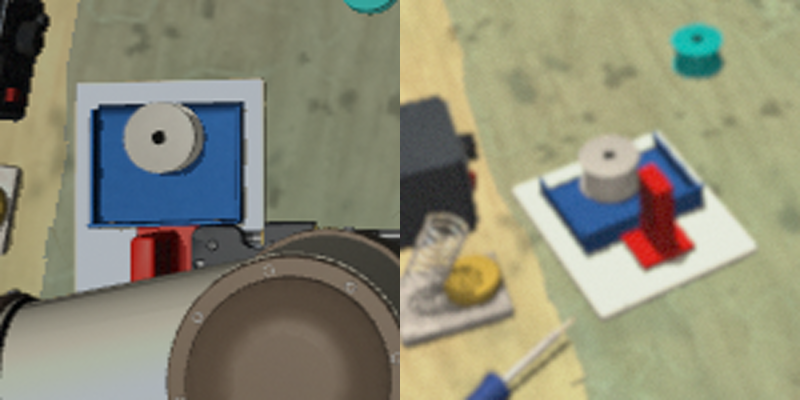

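The scoop sits flat in the middle of the tile, the spool at (160,137) is still in the pan, and the gripper is clear of everything.

```bash
python3 -c "
from station import r
print(r.finish_job())"
```

```text
the job is handed in; nothing more can be done
None
```

The job is handed in at about 20 s: the scoop lies flat in the middle of the tile, let go, with the white spool in the pan near its mouth, and the fingers never touched the spool.

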